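# Pivot a notched bar about a post into a sprung jig

### The arm

A 6-joint arm with a two-finger parallel gripper is mounted at the origin on a cart in front of the work surface, level with it; the furniture and walls round the work are solid. World frame = base frame: x ahead of the robot, y to its left, z up, the work surface at z = 0. Lengths are in mm, angles in degrees, forces in N, time in s.
With the tool pointing down it reaches from about 375 to 825 mm from the base axis. Payload 5.5 kg.
Tool frame: the origin (TCP) lies at the very end of the fingers, on their centre line; the grasp point (between the pads) lies 19 mm behind it; z points along the fingers, y is the line along which they close (so a half turn about z gives the same grasp; the last joint's range is limited). The gripper opens to 85 mm and grips with 20 to 120 N. Pads are 22 mm wide; open, the fingers measure 114 mm over their backs; the gripper's body (76 mm by 85 mm) begins 54 mm behind the grasp point. The pads swing forward as they close: fully open they stand 13 mm farther back than shut.
Start: joints at [66.979, 17.962, -2.699, 69.339, 0, 90], TCP at [234.642, 552.212, 207.899] pointing down, gripper open.
Joint ranges: [-152.73, 152.73], [-39.44, 99.34], [-58.76, 71.6], [-118.89, 123.64], [-81.53, 83.1], [-180, 180]. Speed limits (degrees/s): [136.94, 136.94, 172.46, 180, 180, 180].

### API

Orientations are given as [roll, pitch, yaw] about the fixed x, y, z axes, in that order (R = Rz(yaw) Ry(pitch) Rx(roll)).
In Python, from station import ctrl gives the robot as it stands. The module is installed in compiled form; this text tells all that it offers. Calls block until the motion is done:
- ctrl.movep(position, orientation): joint-space move of the TCP to a pose.
- ctrl.move_straight(position, ori=None, speed=150): straight line of the TCP; ori=None keeps the orientation; speed is the mean speed in mm/s.
- ctrl.movej(angles): joint-space move.
- ctrl.grip(opening, grip_force=None): opening from 0.0 (shut) to 1.0 (fully open); grip_force is the grip in N (None keeps the last); returns when the fingers have stopped.
- ctrl.pause(seconds).
- ctrl.solve_ik(position, orientation): joint angles nearest the present ones, or None.
- ctrl.camera(name): name is "side" or "top"; returns (picture, depth): 400x640x3 uint8, red, green, blue; 400x640 float32, mm along the optical axis (not along the pixel's ray), 0 where there is no reading.
- ctrl.calibration(name): a dict with "camera_matrix" (3x3 intrinsics, pixels), "k1" (the pictures are not rectified: a ray, as slopes to the right and down, at radius r is drawn at 1 + k1 r^2 times it, then the intrinsics apply), "R" (3x3) and "t" (3): a world point X has camera coordinates R X + t. Camera axes: x right, y down, z forward; pixel columns grow to the right and rows downward; lengths in mm; the calibration is good to about 2 mm. A picture is of the moment at which its call begins. calibration takes no time and is no camera call.
A pose or a line that the arm cannot do raises ctrl.IKError and nothing moves.
- ctrl.hand_in(): hands the job in; it is judged then, once.
Trained networks look in the newest picture that a camera, given by its name, has taken for a name from the list of things; names that differ only in an ending like _2 or _b are one class to them, and where a whole thing is asked for, a point or a joint stands for the part that bears it (a point fixed in the world has none). Each returns a list of dicts, best first, with "score" (0 to 1); they miss things now and then, are a little off and sometimes report something else, mostly with a low value. They report only what shows in the picture. A call takes as long as a camera call. They do not tell look-alikes from the thing itself.
- ctrl.silhouettes(camera, label): "region" (400x640 bool, what is visible of it) and "centre" ([row, column] as shares, 0 to 1, of the picture: columns of its width, rows of its height, amid what is visible of it).
- ctrl.mark_of(camera, label): "centre" ([row, column] as shares, 0 to 1, of the picture: columns of its width, rows of its height: a listed point, or the origin of a listed thing).
Readings, each from a call of its own:
- ctrl.get_time_s(): time.
- ctrl.get_joint_positions(): joint angles.
- ctrl.get_qd(): joint speeds.
- ctrl.get_effort(): joint torques, N m.
- ctrl.get_tool_pos(): TCP position.
- ctrl.get_ee_rot(): TCP orientation.
- ctrl.get_contact_force(): force on the tool from outside, world axes, zero at the start.
- ctrl.get_torque(): the same for the moment, N m.
- ctrl.get_finger_gap(): opening from 0.0 (shut) to 1.0 (fully open).
- ctrl.get_grasp_force(): force on a finger pad.
Only numpy, scipy, OpenCV 4.12 (cv2) and the standard library are available. Lean on these libraries where they do the work, as an engineer would, in place of code of your own. Each camera call takes 0.05 s, during which the arm holds its last target. There are 200 camera calls.

### The job

Load the aluminium bar into the jig: press its notched end on the steel post while the bar is still well askew, then swing the bar away from you about the post, keeping the notch on the post, until its plain end has snapped in behind the orange sprung roller and rests on the black stop pad. Work by feel, never pressing the bar against the post, stop or roller harder than about 15 N, let go of the bar, and leave the things round the jig where they are.

Things in the scene. Friction and masses are not known exactly. Their poses are not given: they have to be found in the camera images.
- jig: Aluminium jig plate, fixed to the bench, 200 mm (its x, away from the robot) by 310 mm (its y, along the line of the bar) by 10 mm thick; origin at the middle of its underside. It stands at a different place and yaw each time.
- head_bed: Fixed bed of the jig's head; origin on the plate's top, at the post's nominal place (x 40, y -115 mm of the jig); axes as the jig. On it slides one grey plate carrying post, blue end block (37 mm high), stop pad and roller together. It is clamped anywhere within 4 mm along x and 8 mm along y of nominal; this setting differs each time and is not measured, so post and stop must be felt for.
- post_nominal (a point): Axis of the upright steel post (16 mm diameter, 34 mm high), 11 mm over the plate, as it would be at setting 0. The true post is shifted from here by the head's setting, up to 4 mm along jig x and 8 mm along jig y. The line of a loaded bar runs from the post along jig +y.
- stop_nominal (a point): Middle of the black stop pad's face at setting 0 (shifted with the post): 14 mm from the line along jig +x, 203 mm from the post's axis along jig +y, 13 mm over the plate. The face is 16 mm long, 18 mm high and looks to jig -x; the bar's far long side rests on it when in line.
- roller_nominal (a point): Axis of the orange upright roller (14 mm diameter, 26 mm high) at setting 0 (shifted with the post). Sprung: it gives way along jig +y (4 N at rest, 0.5 N more per mm) and overlaps the bar's end by 4 mm. A swinging bar meets it about 0.17 rad before the line, has to push it back (3 to 10 N across the bar's end), rides on it, and is then pressed by it on pad and post.
- plunger (a joint): How far the sprung orange roller is pushed back along jig +y, m: 0 free, about 0.004 while the bar's end rides on it, about 0.0007 when it has snapped in behind the loaded bar's corner; at most 0.006.
- bar: Loose aluminium bar, 220 (x) by 28 (y) by 22 (z) mm, 0.2 to 0.42 kg, flat on the plate; origin in the middle of its underside. -x end: 90-degree V notch for the post, 22 mm wide, 11 mm deep; +x end plain, red mark on top 55 mm from the middle towards it. In line, its x points along jig +y; it starts turned 0.4 to 0.65 rad from there, plain end nearer the robot, notch 20 to 85 mm off the post.
- bar_center (a point): Centre of the bar, half-way up (11 mm over the plate); axes as the bar.
- notch (a point): Where the post's axis comes when the notch is seated on it: on the bar's centre line, 110.3 mm from bar_center along the bar's -x, half-way up.
- black_connector: Loose black connector, 34 x 12 x 12 mm, on the near right part of the jig plate; bystander; origin in its underside.
- brass_standoff: Loose brass standoff, 31 x 10 x 9 mm, on the near right part of the jig plate; bystander; origin in its underside.
- red_driver: Loose small red screwdriver, 145 x 16 x 17 mm, on the bench left of the jig; bystander; origin in its underside.
Things that resemble listed ones, but are neither listed nor needed, are in the scene too. Of the things shaped like the bar, the aluminium one is meant.

How it is judged:
By the outcome, as a careful person would: the job done as asked, in the order asked, and still so for the second after the job is handed in, with the robot touching nothing.
It also fails if it takes over 69 s, if anything falls off the work surface, if the arm or the gripper's body presses on something with over 40 N, if the wrist force passes 120 N, or if a joint passes its speed limit or range.

## Working session

There is one attempt and no reset: what is moved stays moved. The work goes in short steps, each a Python script; the robot and the scene stay as the last script left them, time stands still between calls to the robot, and variables do not carry over. Pictures are saved under pics/ and viewed, at most 10 in all, crops included, and the job is handed in when it is done.

```bash
mkdir -p pics; cat > h.py <<'E'
import numpy as np, cv2
from station import ctrl
def cal(n):
    c=ctrl.calibration(n); return np.array(c["camera_matrix"]),c["k1"],np.array(c["R"]),np.array(c["t"])
def ray(n,u,v):
    K,k1,R,t=cal(n)
    p=cv2.undistortPoints(np.array([[[u,v]]],float),K,np.array([k1,0,0,0.]))[0,0]
    return -R.T@t, R.T@np.array([p[0],p[1],1.])
def atz(n,u,v,z):
    o,d=ray(n,u,v); return o+d*(z-o[2])/d[2]
def proj(n,X):
    K,k1,R,t=cal(n); c=R@np.array(X,float)+t
    return cv2.projectPoints(c.reshape(1,1,3),np.zeros(3),np.zeros(3),K,np.array([k1,0,0,0.]))[0].ravel()
E
python3 - <<'E'
from h import *
for n in("top","side"):
    p,d=ctrl.camera(n); cv2.imwrite(f"pics/{n}0.png",p[:,:,::-1])
    o,_=ray(n,320,200); print(n,o)
    for l in["jig","head_bed","post_nominal","stop_nominal","roller_nominal","bar","bar_center","notch","black_connector","brass_standoff","red_driver"]:
        print(l,[(round(m["score"],2),round(m["centre"][1]*640,1),round(m["centre"][0]*400,1)) for m in ctrl.mark_of(n,l)[:4]])
print(ctrl.get_time_s())
E
```

```text
top [403.51769017 449.85532955 976.73503062]
jig [(0.72, 355.6, 207.0), (0.35, 387.2, 203.6)]
head_bed [(0.78, 400.8, 192.6)]
post_nominal [(0.87, 402.3, 189.4)]
stop_nominal [(0.92, 325.3, 176.5)]
roller_nominal [(0.71, 313.8, 189.7), (0.26, 344.8, 216.4)]
bar [(0.81, 199.0, 224.7), (0.56, 344.7, 215.1)]
bar_center [(0.96, 196.5, 227.9), (0.84, 347.9, 214.6)]
notch [(0.89, 194.7, 183.3), (0.58, 389.2, 202.3)]
black_connector [(0.59, 399.5, 239.4)]
brass_standoff [(0.52, 402.3, 225.4)]
red_driver [(0.53, 257.7, 205.4)]
side [ 420.02796431 -270.32226118  531.60639278]
jig [(0.6, 315.2, 247.5)]
head_bed [(0.72, 336.5, 287.1), (0.15, 328.5, 208.4)]
post_nominal [(0.61, 340.3, 283.7), (0.53, 326.5, 208.0)]
stop_nominal []
roller_nominal [(0.8, 325.0, 206.0)]
bar [(0.97, 286.0, 164.2), (0.65, 302.4, 241.2)]
bar_center [(0.77, 286.6, 157.0), (0.75, 299.1, 239.8), (0.58, 310.0, 189.7)]
notch [(0.95, 324.9, 271.7), (0.89, 324.8, 157.1)]
black_connector [(0.44, 274.1, 289.8)]
brass_standoff [(0.74, 337.9, 289.0), (0.41, 290.8, 294.9)]
red_driver [(0.58, 307.2, 190.6)]
1.2
```

View pics/top0.png

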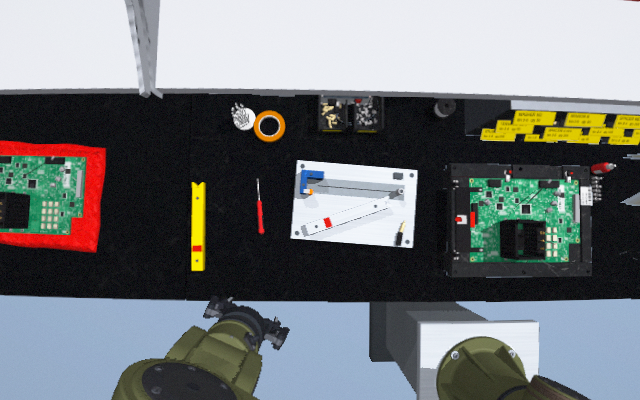

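View pics/side0.png

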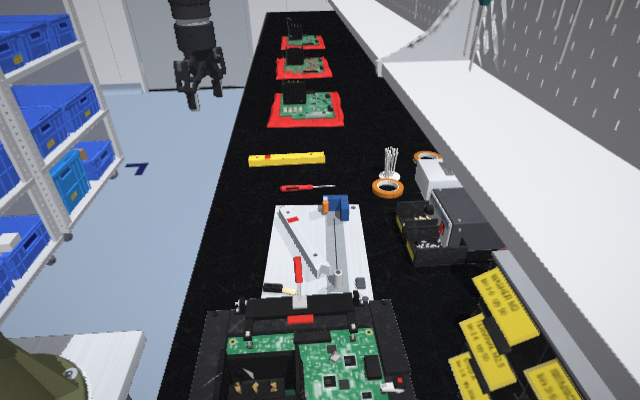

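```bash
python3 - <<'E'
from h import *
p=cv2.imread("pics/top0.png")
cv2.imwrite("pics/crop.png",cv2.resize(p[150:255,285:425],None,fx=5.6,fy=5.6,interpolation=cv2.INTER_CUBIC))
ctrl.camera("top")
def und(reg,z):
    c=max(cv2.findContours(reg.astype(np.uint8),cv2.RETR_EXTERNAL,cv2.CHAIN_APPROX_NONE)[0],key=cv2.contourArea)
    w=np.array([atz("top",q[0][0],q[0][1],z)[:2] for q in c],np.float32)
    return cv2.minAreaRect(w), cv2.boundingRect(c)
for l,z in(("jig",10),("bar",32),("red_driver",10),("black_connector",22),("brass_standoff",19)):
    for s in ctrl.silhouettes("top",l)[:3]:
        print(l,round(s["score"],2),s["region"].sum(),*und(s["region"],z))
        if l in("bar","jig") and abs(s["centre"][1]*640-350)<20: np.save(f"{l}.npy",s["region"])
for l,u,v,z in(("post",402.3,189.4,21),("stop",325.3,176.5,23),("roller",313.8,189.7,23),("bc",347.9,214.6,21),("notch",389.2,202.3,21)): print(l,atz("top",u,v,z))
for l,u,v,z in(("post",340.3,283.7,21),("roller",325,206,23),("bc",299.1,239.8,21),("notch",324.9,271.7,21)): print("s",l,atz("side",u,v,z))
E
```

```text
jig 0.62 961 ((424.6206970214844, 345.70196533203125), (29.540687561035156, 223.48886108398438), 19.9918155670166) (306, 196, 85, 39)
bar 0.75 1161 ((395.03033447265625, 718.08447265625), (213.88131713867188, 34.71768569946289), 1.4184722900390625) (191, 182, 15, 88)
bar 0.68 1017 ((424.50970458984375, 348.0881042480469), (30.849979400634766, 217.00340270996094), 19.959884643554688) (306, 196, 86, 38)
red_driver 0.58 174 ((418.8382873535156, 568.4342041015625), (83.06568145751953, 15.100164413452148), 1.0026885271072388) (257, 200, 7, 34)
post [490.31897627 210.66075043  21.        ]
stop [520.25079591 405.44420152  23.        ]
roller [486.76785161 433.91341619  23.        ]
bc [425.50976411 348.08483132  21.        ]
notch [457.38088758 244.07792768  21.        ]
s post [486.84751644 215.93435207  21.        ]
s roller [480.26305897 460.59736537  23.        ]
s bc [416.48910581 346.00830628  21.        ]
s notch [461.7930878  248.69620381  21.        ]
```

View pics/crop.png

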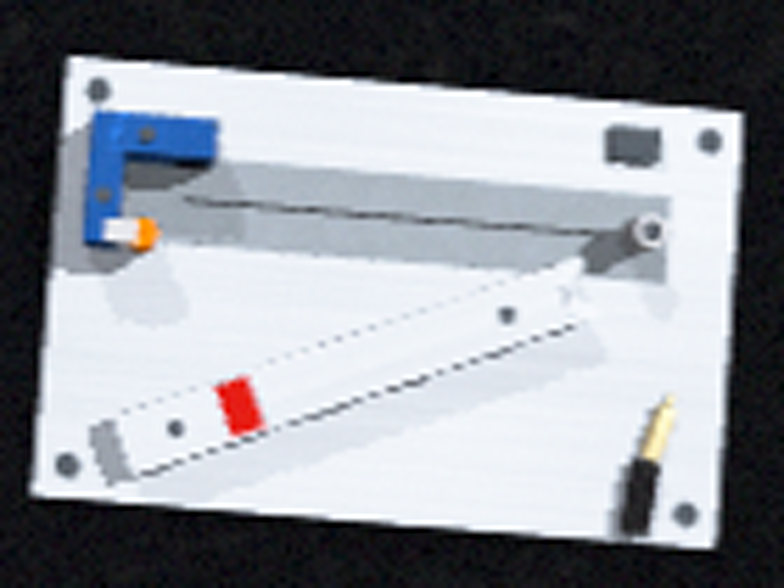

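```bash
python3 - <<'E'
from h import *
C=np.array([[68,57],[744,112],[718,550],[30,495]],float)/5.6+[285,150]-0.5
W=np.array([atz("top",*c,10)[:2] for c in C]); print(W.round(1))
y=(W[0]+W[3]-W[1]-W[2])/2; x=(W[0]+W[1]-W[2]-W[3])/2
yaw=np.arctan2(y[1],y[0])-np.pi/2; c=W.mean(0); print("len",np.hypot(*x),np.hypot(*y),"c",c,"yaw",np.degrees(yaw))
R=np.array([[np.cos(yaw),-np.sin(yaw)],[np.sin(yaw),np.cos(yaw)]])
pn=c+R@[40,-115]; print("post nom",pn)
px=atz("top",650/5.6+284.5,232/5.6+149.5,45)[:2]; print("post seen",px,"setting",R.T@(px-pn))
r=atz("top",240/5.6+284.5,405/5.6+149.5,32)[:2]; print("redmark",r)
b=np.radians(109.96); ub=np.array([np.cos(b),np.sin(b)]); bc=r-55*ub; print("bc from mark",bc,"notch",bc-110.3*ub, "rel ang",np.degrees(b-yaw-np.pi/2))
q=ctrl.get_joint_positions(); print(ctrl.get_ee_rot())
for yw in(110,-70,85.4,-94.6):
  for z in(150,11): print(yw,z,ctrl.solve_ik([425-.34*35,348+.94*35,z],[180,0,yw]))
E
```

```text
[[564.  478. ]
 [543.  168.5]
 [343.3 181.5]
 [365.8 492.7]]
len 199.40558369875626 311.0906838323131 c [454.04139568 330.18249352] yaw -4.004800593284415
post nom [485.91211738 212.66969805]
post seen [484.3163866 220.981584 ] setting [-2.1723369   8.18014408]
redmark [406.98141741 399.90120398]
bc from mark [425.7564391  348.20498981] notch [463.4088917 244.5305821] rel ang 23.96480059328441
[-1.79998896e+02  1.63210378e-03  1.56978549e+02]
110 150 [ 42.67769057  15.58225904 -13.60076191  60.81697905   0.
 112.67769057]
110 11 [ 42.67769057  22.8258506  -23.43523825  43.73891115   0.
 112.67769057]
-70 150 [ 42.67769057  15.58225904 -13.60076191  60.81697905   0.
 -67.32230943]
-70 11 [ 42.67769057  22.8258506  -23.43523825  43.73891115   0.
 -67.32230943]
85.4 150 [ 42.67769057  15.58225904 -13.60076191  60.81697905   0.
 137.27769057]
85.4 11 [ 42.67769057  22.8258506  -23.43523825  43.73891115   0.
 137.27769057]
-94.6 150 [ 42.67769057  15.58225904 -13.60076191  60.81697905   0.
 -42.72230943]
-94.6 11 [ 42.67769057  22.8258506  -23.43523825  43.73891115   0.
 -42.72230943]
```

```bash
python3 - <<'E'
from h import *
b=np.radians(110); u=np.array([np.cos(b),np.sin(b)]); g=np.array([425.2,348.2])+35*u
ctrl.grip(0.75,50)
ctrl.movep([*g,110],[180,0,110]); ctrl.pause(.1)
print(ctrl.get_time_s(), ctrl.get_contact_force(),ctrl.get_torque())
ctrl.move_straight([*g,40],speed=150); ctrl.move_straight([*g,12],speed=50); ctrl.pause(.2)
f0=ctrl.get_contact_force(); print(f0,ctrl.get_torque(),ctrl.get_tool_pos())
ctrl.grip(0.0,50); ctrl.pause(.3)
print(ctrl.get_finger_gap(),ctrl.get_grasp_force(),ctrl.get_contact_force(),ctrl.get_torque(),ctrl.get_tool_pos(),ctrl.get_time_s())
p,d=ctrl.camera("top"); cv2.imwrite("pics/g.png",cv2.resize(p[150:255,285:425],None,fx=5.6,fy=5.6,interpolation=cv2.INTER_CUBIC)[:,:,::-1])
E
```

```text
2.9833 [-0.52270311  0.39698956 -0.55257794] [ 0.07400385 -0.04650303 -0.04920631]
[-0.395817   -0.70947899  0.7284375 ] [-0.05477345  0.03577918  0.04283788] [413.4691535  381.31188275  12.32826384]
0.0033024659555311586 0.0 [-0.32410636 -0.04290119 -0.07906753] [-0.02328555 -0.00563845 -0.01615089] [413.22381203 381.08568783  11.98591158] 5.4333
```

View pics/g.png

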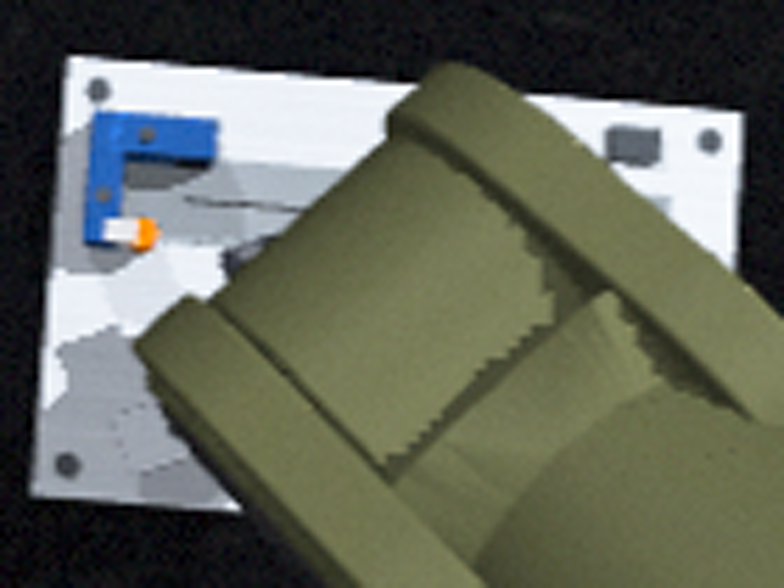

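```bash
python3 - <<'E'
from h import *
p,d=ctrl.camera("side"); cv2.imwrite("pics/g2.png",cv2.resize(p[190:310,240:400],None,fx=5,fy=5,interpolation=cv2.INTER_CUBIC)[:,:,::-1])
print([proj("side",[413.2,381.1,z]) for z in(12,32)])
E
```

```text
[array([297.26813124, 232.71018271]), array([296.83586312, 225.36753769])]
```

View pics/g2.png

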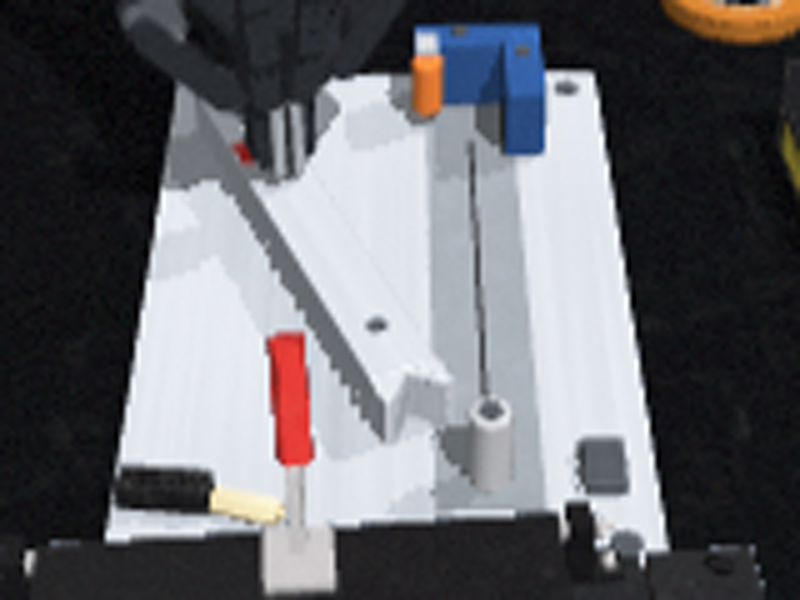

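```bash
python3 - <<'E'
from h import *
p,d=ctrl.camera("side")
K,k1,R,t=cal("side")
def pt(u,v):
    o,r=ray("side",u,v); return (o+r*d[v,u]).round(1)
for n,(a,b) in dict(tip=(285,165),tip2=(285,150),tip3=(285,120),bartop=(300,230),bar2=(360,310),plate=(300,500) ,plate2=(360,200),red=(240,152),post=(490,420),bench=(700,400)).items():
    u,v=int(240+a/5),int(190+b/5); print(n,u,v,pt(u,v))
E
```

```text
tip 297 223 [413.9 373.   44.4]
tip2 297 220 [414.3 372.1  52.9]
tip3 297 214 [415.  373.3  67.4]
bartop 300 236 [418.8 341.6  34.6]
bar2 312 252 [440.4 290.3  34.8]
plate 300 290 [415.2 106.5 128.6]
plate2 312 230 [445.5 387.3  12.2]
red 288 220 [394.5 402.   32. ]
post 338 274 [482.5 217.2  44.4]
bench 380 270 [570.7 264.    1.2]
```

```bash
cat >> h.py <<'E'
def cloud(n):
    p,d=ctrl.camera(n); K,k1,R,t=cal(n)
    v,u=np.mgrid[0:400,0:640]; q=cv2.undistortPoints(np.stack([u,v],-1).reshape(-1,1,2).astype(float),K,np.array([k1,0,0,0.]))[:,0]
    c=np.c_[q,np.ones(len(q))]*d.reshape(-1,1); return p,((c-t)@R).reshape(400,640,3),d>0
E
python3 - <<'E'
from h import *
g=ctrl.get_tool_pos()
_,X0,m0=cloud("side")
a=(abs(X0[...,0]-g[0])<25)&(abs(X0[...,1]-g[1])<25)&m0&(X0[...,2]<60)
for r in range(214,236): 
    s=a[r]&(np.arange(640)>=286)&(np.arange(640)<=312)
    print(r,[tuple(x.round().astype(int)) for x in X0[r][s][::3]])
ctrl.move_straight([g[0],g[1],112],speed=200)
for o in(None,.75):
    if o: ctrl.grip(o)
    ctrl.pause(.1); g=ctrl.get_tool_pos(); _,X,m=cloud("side")
    s=m&(abs(X[...,0]-g[0])<60)&(abs(X[...,1]-g[1])<40)&(X[...,2]>60)&(X[...,2]<200)
    z=np.sort(X[s][:,2]); print(o,g,z[:5],X[s][np.argsort(X[s][:,2])[:6]].round())
E
```

```text
214 []
215 [(np.int64(423), np.int64(380), np.int64(59))]
216 [(np.int64(398), np.int64(379), np.int64(59))]
217 [(np.int64(398), np.int64(381), np.int64(55)), (np.int64(413), np.int64(374), np.int64(59)), (np.int64(421), np.int64(374), np.int64(59))]
218 [(np.int64(395), np.int64(406), np.int64(35)), (np.int64(402), np.int64(374), np.int64(57)), (np.int64(408), np.int64(371), np.int64(59)), (np.int64(415), np.int64(373), np.int64(58)), (np.int64(421), np.int64(374), np.int64(56))]
219 [(np.int64(390), np.int64(403), np.int64(34)), (np.int64(397), np.int64(384), np.int64(48)), (np.int64(404), np.int64(373), np.int64(55)), (np.int64(410), np.int64(369), np.int64(58)), (np.int64(416), np.int64(371), np.int64(56)), (np.int64(423), np.int64(380), np.int64(49))]
220 [(np.int64(392), np.int64(400), np.int64(33)), (np.int64(400), np.int64(379), np.int64(49)), (np.int64(406), np.int64(373), np.int64(53)), (np.int64(412), np.int64(373), np.int64(52)), (np.int64(418), np.int64(374), np.int64(51)), (np.int64(425), np.int64(381), np.int64(45))]
221 [(np.int64(390), np.int64(400), np.int64(31)), 
[... 3999 characters left out ...]
(378), np.int64(12)), (np.int64(395), np.int64(377), np.int64(13)), (np.int64(402), np.int64(366), np.int64(21))]
235 [(np.int64(389), np.int64(374), np.int64(14)), (np.int64(397), np.int64(374), np.int64(12)), (np.int64(404), np.int64(357), np.int64(26))]
None [412.2181146  380.13249264 110.20347551] [136.28904797 137.61700559 137.63110606 137.68263247 137.85524077] [[405. 380. 136.]
 [416. 373. 138.]
 [414. 373. 138.]
 [412. 373. 138.]
 [420. 376. 138.]
 [407. 372. 139.]]
0.75 [413.27903498 381.10163822 112.03142949] [143.14124954 144.09492656 144.45324879 144.83059246 144.89676779] [[378. 364. 143.]
 [376. 370. 144.]
 [439. 402. 144.]
 [451. 389. 145.]
 [445. 385. 145.]
 [445. 388. 145.]]
```

The fingers shut empty. The depth readings show the real fingertips about 24 mm above the reported TCP, though x and y agree. I'll go lower, watching the force.

```bash
python3 - <<'E'
from h import *
g=np.array([413.2,381.1])
ctrl.move_straight([*g,25],speed=200); ctrl.pause(.2); f0=ctrl.get_contact_force(); print(f0)
for z in(10,0,-6,-9,-11,-12):
    ctrl.move_straight([*g,z],speed=40); ctrl.pause(.1); f=ctrl.get_contact_force()-f0
    print(z,f.round(2),ctrl.get_tool_pos()[2].round(2))
    if abs(f[2])>4: break
ctrl.grip(0.0,50); ctrl.pause(.3)
print(ctrl.get_finger_gap(),ctrl.get_grasp_force(),ctrl.get_contact_force(),ctrl.get_torque(),ctrl.get_tool_pos(),ctrl.get_time_s())
_,X,m=cloud("side")
s=m&(abs(X[...,0]-g[0])<60)&(abs(X[...,1]-g[1])<25)&(X[...,2]>37)&(X[...,2]<75)
print(X[s].min(0),X[s].max(0))
E
```

```text
[-0.7119756   0.487327    0.42115227]
10 [ 0.14 -0.18  0.24] 10.0
0 [ 0.07 -0.36  0.08] -0.04
-6 [ 0.94 -0.03 -1.15] -6.07
-9 [ 1.02 -0.21  0.25] -9.05
-11 [ 0.34 -0.37 -0.65] -11.01
-12 [ 0.3  -1.13  0.04] -12.01
0.31647377323342957 50.51490783691406 [-0.21929133 -0.11156399  4.9092169 ] [-0.02852903  0.21500302 -0.03846507] [413.33831161 381.28017225 -11.75679763] 11.2833
[370.46929794 356.18524461  37.59682098] [461.84891251 405.93111051  74.99622401]
```

```bash
cat >> h.py <<'E'
def rd(n=5):
    a=[]
    for i in range(n): ctrl.pause(.02); a.append(np.r_[ctrl.get_contact_force(),ctrl.get_torque()])
    return np.mean(a,0)
def dirs(deg):
    b=np.radians(deg); u=np.array([np.cos(b),np.sin(b)]); return u,np.array([u[1],-u[0]])  # along bar, lateral towards far (+x)
E
python3 - <<'E'
from h import *
u,w=dirs(110); z=-11.4
g=np.array([413.2,381.1]); ctrl.move_straight([*g,z],speed=20); ctrl.pause(.1); print("lift",rd().round(2))
post=np.array([484.3,220.5]); seat=post+145.3*u
p1=seat+14*u; ctrl.move_straight([*p1,z],speed=40); ctrl.pause(.15); f0=rd(8); print("base",p1,f0.round(2))
p=p1.copy()
for i in range(30):
    p=p-(1.5 if i<4 else 0.6)*u; ctrl.move_straight([*p,z],speed=20); f=rd(4)-f0; fa,fl=f[:2]@u,f[:2]@w
    print(i,((p-seat)@u).round(1),"ax %.2f lat %.2f mz %.3f fz %.1f"%(fa,fl,f[5],f[2]))
    if fa>4 or abs(fl)>5: break
np.savez("s.npz",p=p,f0=f0,z=z); print(p,ctrl.get_tool_pos(),ctrl.get_time_s())
E
```

```text
lift [ 0.17  0.41 -1.31  0.05 -0.01  0.02]
base [429.81619117 370.19303449] [ 0.2   0.19 -2.61  0.08  0.05  0.  ]
0 12.5 ax 0.01 lat -0.51 mz 0.006 fz -0.9
1 11.0 ax -0.10 lat -0.11 mz -0.005 fz -0.8
2 9.5 ax -0.12 lat 0.00 mz -0.003 fz -0.5
3 8.0 ax -0.39 lat -0.09 mz -0.011 fz -0.6
4 7.4 ax -0.21 lat -0.08 mz -0.018 fz -0.5
5 6.8 ax -0.29 lat -0.25 mz 0.010 fz -0.3
6 6.2 ax 0.27 lat -0.21 mz 0.022 fz -0.1
7 5.6 ax -0.12 lat -0.58 mz -0.010 fz -0.7
8 5.0 ax -0.34 lat -0.49 mz 0.002 fz -0.7
9 4.4 ax -0.05 lat -0.03 mz 0.010 fz -0.5
10 3.8 ax -0.24 lat -0.77 mz 0.007 fz -0.7
11 3.2 ax -0.27 lat -0.27 mz 0.006 fz -0.5
12 2.6 ax -0.09 lat -0.43 mz 0.000 fz -0.7
13 2.0 ax -0.14 lat -0.29 mz 0.002 fz -0.3
14 1.4 ax 0.16 lat -0.31 mz -0.005 fz -0.8
15 0.8 ax -0.68 lat -0.36 mz 0.003 fz -0.8
16 0.2 ax -0.13 lat 0.19 mz 0.024 fz -0.7
17 -0.4 ax 1.67 lat 0.41 mz 0.090 fz -0.7
18 -1.0 ax 3.21 lat 0.59 mz 0.185 fz -0.9
19 -1.6 ax 4.96 lat 1.31 mz 0.249 fz -0.9
[435.1517054  355.53382961] [435.39011925 356.46022274 -11.13399615] 19.0333
```

```bash
cat > swing.py <<'E'
from h import *
import sys
end,step,maxR=float(sys.argv[1]),float(sys.argv[2]),float(sys.argv[3])
S=np.load("s.npz"); p,f0,z=S["p"],S["f0"],float(S["z"]); th=float(S["th"]) if "th" in S else 110.
u,w=dirs(th); C=p-145.3*u
if "th" not in S: C=C+0.7*w
while th>end+1e-6:
    th=max(end,th-step); u,w=dirs(th); p=C+145.3*u
    ctrl.move_straight([*p,z],[180,0,th],speed=15)
    f=rd(4)-f0; fa,fl,mz=f[:2]@u,f[:2]@w,f[5]
    P=(mz+.075*fl)/.22; R=(.145*fl-mz)/.22
    if th>97: P,R=fl,0
    print("th %.1f ax %.1f lat %.1f mz %.2f | P %.1f R %.1f fz %.1f C %s"%(th,fa,fl,mz,P,R,f[2],C.round(1)))
    C=C+np.clip(.15*P,-.5,.5)*w+np.clip(.2*(fa-(4 if th>97 else 2)),-.6,.6)*u
    np.savez("s.npz",p=p,f0=f0,z=z,th=th)
    if abs(P)>9 or abs(R)>maxR or fa>9: print("stop"); break
    np.savez("s.npz",p=C+145.3*u,f0=f0,z=z,th=th)
print(ctrl.get_time_s(),ctrl.get_tool_pos(),ctrl.get_ee_rot())
E
python3 swing.py 98 1 8
```

```text
th 109.0 ax 5.3 lat 0.1 mz 0.12 | P 0.1 R 0.0 fz -0.0 C [485.5 219.2]
th 108.0 ax 5.2 lat 0.3 mz 0.12 | P 0.3 R 0.0 fz -0.9 C [485.4 219.5]
th 107.0 ax 4.5 lat 0.3 mz 0.14 | P 0.3 R 0.0 fz -0.8 C [485.4 219.7]
th 106.0 ax 4.4 lat 0.4 mz 0.14 | P 0.4 R 0.0 fz -0.8 C [485.4 219.8]
th 105.0 ax 4.2 lat 0.5 mz 0.11 | P 0.5 R 0.0 fz -0.1 C [485.5 219.9]
th 104.0 ax 3.2 lat 0.5 mz 0.07 | P 0.5 R 0.0 fz -0.4 C [485.5 220. ]
th 103.0 ax 3.9 lat 0.5 mz 0.05 | P 0.5 R 0.0 fz -0.5 C [485.6 219.9]
th 102.0 ax 4.1 lat -0.3 mz -0.01 | P -0.3 R 0.0 fz -0.4 C [485.7 219.8]
th 101.0 ax 3.7 lat -0.2 mz -0.03 | P -0.2 R 0.0 fz -0.5 C [485.7 219.9]
th 100.0 ax 3.8 lat -0.6 mz -0.03 | P -0.6 R 0.0 fz -0.9 C [485.6 219.8]
th 99.0 ax 3.9 lat -0.5 mz 0.01 | P -0.5 R 0.0 fz -0.7 C [485.6 219.7]
th 98.0 ax 3.9 lat 0.5 mz 0.03 | P 0.5 R 0.0 fz -0.7 C [485.5 219.7]
23.7333 [465.35459178 363.63767615 -11.41014575] [ 1.79993817e+02 -2.10638451e-03  9.80023754e+01]
```

```bash
python3 swing.py 87 0.7 12
```

```text
th 97.3 ax 3.7 lat 0.3 mz 0.03 | P 0.3 R 0.0 fz -0.7 C [485.6 219.7]
th 96.6 ax 3.8 lat -0.5 mz -0.03 | P -0.3 R -0.2 fz -0.6 C [485.6 219.6]
th 95.9 ax 2.6 lat -2.5 mz 0.38 | P 0.8 R -3.4 fz 0.5 C [485.5 220. ]
th 95.2 ax 1.1 lat -2.6 mz 0.10 | P -0.4 R -2.2 fz 0.0 C [485.7 220.1]
th 94.5 ax 0.8 lat -0.6 mz -0.20 | P -1.1 R 0.5 fz -0.6 C [485.6 219.9]
th 93.8 ax 0.9 lat -0.2 mz -0.09 | P -0.5 R 0.3 fz -1.3 C [485.5 219.7]
th 93.1 ax 1.3 lat 0.4 mz -0.06 | P -0.1 R 0.5 fz -1.6 C [485.4 219.4]
th 92.4 ax 2.4 lat 0.6 mz 0.01 | P 0.2 R 0.4 fz -1.9 C [485.4 219.3]
th 91.7 ax 3.0 lat 0.1 mz 0.00 | P 0.0 R 0.0 fz -0.9 C [485.4 219.4]
th 91.0 ax 2.4 lat 0.3 mz -0.02 | P 0.0 R 0.3 fz -0.9 C [485.4 219.6]
th 90.3 ax 1.6 lat 0.3 mz -0.00 | P 0.1 R 0.2 fz -0.6 C [485.4 219.7]
th 89.6 ax 1.4 lat 0.2 mz 0.01 | P 0.1 R 0.1 fz -0.5 C [485.4 219.6]
th 88.9 ax 1.8 lat -0.4 mz 0.01 | P -0.1 R -0.3 fz -0.8 C [485.4 219.5]
th 88.2 ax 1.9 lat -0.0 mz 0.03 | P 0.1 R -0.1 fz -0.2 C [485.4 219.5]
th 87.5 ax 1.8 lat 1.6 mz -0.19 | P -0.3 R 1.9 fz -1.4 C [485.4 219.4]
th 87.0 ax 2.0 lat 3.3 mz -0.26 | P -0.1 R 3.3 fz -1.3 C [485.4 219.4]
29.0667 [493.64360052 364.54442963 -11.25490829] [ 1.79942307e+02 -7.39954272e-03  8.69757188e+01]
```

```bash
sed -i 's/abs(R)>maxR/-R>maxR/' swing.py; python3 swing.py 84.2 0.4 4.5
```

```text
th 86.6 ax 2.0 lat 2.4 mz 0.04 | P 1.0 R 1.4 fz -0.8 C [485.4 219.4]
th 86.2 ax 2.9 lat -0.3 mz 0.27 | P 1.1 R -1.4 fz -0.1 C [485.5 219.4]
th 85.8 ax 2.9 lat -3.7 mz 0.53 | P 1.2 R -4.9 fz 1.7 C [485.7 219.6]
stop
30.0167 [495.43579885 364.43835707 -11.59388262] [-1.79912380e+02  1.00235506e-02  8.58325066e+01]
```

```bash
python3 - <<'E'
from h import *
p=ctrl.get_tool_pos()
ctrl.grip(0.6); ctrl.pause(.2); print(rd().round(2),ctrl.get_finger_gap())
S=np.load("s.npz"); q=S["p"]
ctrl.move_straight([*q,70],speed=80)
ctrl.movep([330,480,200],[180,0,110]); ctrl.pause(.2)
for n in("top","side"):
    im,_=ctrl.camera(n); cv2.imwrite(f"pics/e_{n}.png",im[:,:,::-1])
a=cv2.imread("pics/e_top.png")[150:255,285:425]; b=cv2.imread("pics/e_side.png")[190:295,255:395]
cv2.imwrite("pics/e.png",np.vstack([cv2.resize(x,(784,588),interpolation=cv2.INTER_CUBIC)[70:370] for x in(a,b)]))
print(ctrl.get_contact_force(),ctrl.get_time_s())
E
```

```text
[-0.3  -0.05  0.2  -0.01 -0.01  0.01] 0.6004921527728293
[ 0.28353328 -0.00116591  0.94849957] 33.075
```

View pics/e.png

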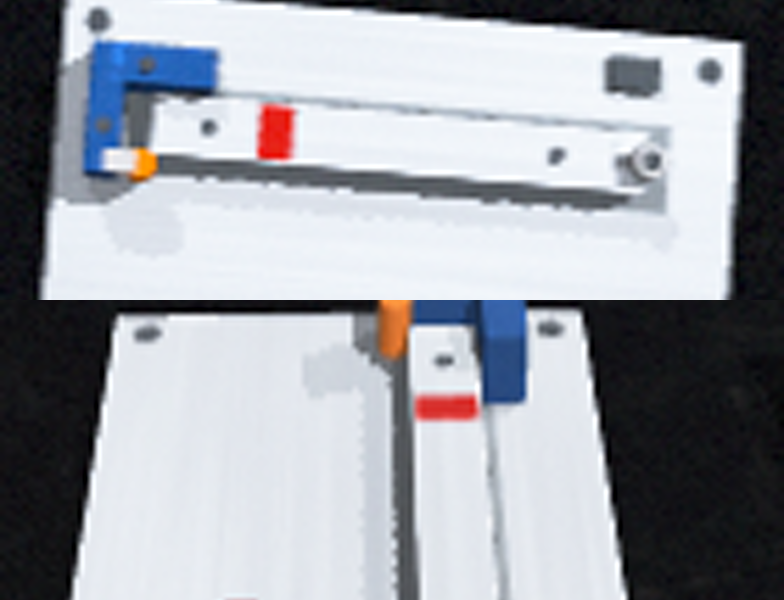

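The top and side views show the bar in line. Its notch is on the post (crop ~(640,160)), the orange roller is behind its near corner (~(145,163)), and its far side is against the pad under the blue block. The gripper is clear and nothing else has moved.

```bash
python3 -c "
from h import *
print(ctrl.hand_in())"
```

```text
the job is handed in; nothing more can be done
None
```

The bar is loaded and handed in at about 33 s: I seated the notch on the post about 24° (0.42 rad) askew, swung it until it snapped in behind the roller onto the stop pad (read from the force signature and the final pictures; the pad itself is hidden), kept sensed forces to about 5 N and let go; the first grasp closed empty because the real fingertips sit about 24 mm short of the reported TCP.

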